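# Wipe broken ferrite chips off the inspection plate into its trough

## Robot

A 7-joint arm with a two-finger parallel gripper is mounted at the origin on a cart in front of the work surface, level with it; the furniture and walls round the work are solid. World frame = base frame: x ahead of the robot, y to its left, z up, the work surface at z = 0. Lengths are in m, angles in rad, forces in N, time in s.
With the tool pointing down it reaches from about 0.4 to 0.85 m from the base axis. Payload 4.5 kg.
Tool frame: the origin (TCP) lies at the very end of the fingers, on their centre line; the grasp point (between the pads) lies 19 mm behind it (tcp_to_grasp is the z of the grasp point in the tool frame, in m); z points along the fingers, y is the line along which they close (so a half turn about z gives the same grasp; the last joint's range is limited). The gripper opens to 88 mm and grips with 3 to 60 N. Pads are 18 mm wide; open, the fingers measure 123 mm over their backs; the gripper's body (75 mm by 187 mm) begins 45 mm behind the grasp point.
Start: joints at [-1.161, 0.689, -0.195, 1.565, 0.157, 0.902, -0.215], TCP at [0.229, 0.581, 0.239] pointing down, gripper open.
Joint ranges: [-3.01, 3.01], [-0.46, 2.08], [-1.47, 1.51], [0.13, 2.56], [-1, 4.14], [0.04, 2.09], [-2.66, 2.66]. Speed limits (rad/s): [2.57, 2.57, 3.14, 3.14, 3.14, 3.14, 3.14].

## Interface

Orientations are given as a unit quaternion [x, y, z, w].
In Python, from plant import * gives the robot as it stands. The module is installed in compiled form; this text tells all that it offers.
- The arm moves only by the shell command python3 -m jog 'ROWS' [OPENING] [FORCE]. ROWS is JSON, a list that holds one entry, the list of rows, each a list of 6 numbers: the shift along the tool's x, y, z in m, then the turn, a rotation vector about the tool's x, y, z in rad. In form: [[[dx, dy, dz, ax, ay, az], ...]]. A call has 1 to 12 rows; each row shifts and turns the commanded pose from where the row before left it, along the tool's axes as they then stand; what a row does not reach is not made up. A row lasts 1/8 s, in which the tool goes at most 62.5 mm and 10.7 degrees, less where a joint would pass 70% of its speed; a pose out of reach is approached as far as the arm can. A call with a gripper value outside its range is refused whole. OPENING is the finger opening in m, from 0 to 0.0881, set as the call begins (- or left out, the last holds). The fingers move at their own pace and stop on an object; FORCE is the grip in N (left out, the last holds). Time passes only in rows, so rows that do not move let the fingers close. It gives the time, the measured TCP pose, the force, the opening and the grip force at its end, in the units of the state.
- get_state(): the state, without advancing time (a new reading comes with each control period).
- snapshot(name): name is "side" or "top"; returns a dict with "frame" (480x640x3 uint8, red, green, blue), "mtx" (3x3 intrinsics, pixels), "D" ([k1, k2, p1, p2, k3] as OpenCV has them; the pictures are not rectified), "xyz" and "orientation" of the camera in the world. Camera axes: x right, y down, z forward; pixel columns grow to the right and rows downward; lengths in m; the calibration is good to about 2 mm. A picture is of the moment at which its call begins. There is no depth.
- finish_job(): hands the job in; it is judged then, once.
The state is a dict: "clock": time; "q": joint angles; "qd": joint speeds; "joint_torque": joint torques, N m; "tool_pos": TCP position; "eef_rot": TCP orientation; "contact_force": force on the tool from outside, world axes, zero at the start; "moment": the same for the moment, N m; "opening": opening from 0.0 (shut) to 1.0 (fully open); "finger_force": force on a finger pad.
Only numpy, scipy, OpenCV 4.12 (cv2) and the standard library are available. Lean on these libraries where they do the work, as an engineer would, in place of code of your own. Each camera call takes 0.05 s, during which the arm holds its last target. There are 200 camera calls.

## Task

A ferrite core has broken on the raised aluminium inspection plate. Grip the scraper block that stands on the plate by its upright handle and wipe both dark chips with it along the plate into the catch trough at the plate's end, never pushing them with the fingers. Then leave the scraper standing upright on the plate, clear of the trough.

Things in the scene. Friction and masses are not known exactly. Their poses are not given: they have to be found in the camera images.
- plate: Aluminium plate, fixed: 116 wide (x), 190 long (y), 36 mm high; origin: centre of underside, on the bench. Flat rimless deck, top z = 36, from y = -95 to 45 mm. At the +y end, open to the deck, the catch trough: pit from y = 45 to 91, 108 mm wide, floor z = 6, outer walls up to z = 36. The trough end may point left, ahead or right, as seen from the robot.
- scraper: Scraper block, 0.15-0.3 kg, standing a little askew on the deck's end far from the trough. Grey foot 92 long (x), 34 deep (y; dark rubber strip beneath 30), 18 mm high; on its middle a black upright handle 62 long (x), 24 thick (y), z = 18 to 58 mm. Origin: centre of underside, z up. Grip across the 24 mm; wipe along its y, long face leading (front and back alike).
- chip_long: Longer chip of a broken dark ferrite ring, a curved piece about 28 x 17 mm, 9 mm thick, 15 g, lying loose on the deck between scraper and trough. Origin: inside it, at mid-thickness. Starts within 23 mm of the deck's long centre line (plate x = 0), at plate y between -20 and 17 mm.
- chip_short: Shorter chip of the same dark ferrite, a blunt lump about 18 x 18 mm, 9 mm thick, 12 g, lying loose on the deck between scraper and trough. Origin: its centre, at mid-thickness. Starts within 23 mm of the deck's long centre line, at plate y between -20 and 17 mm.
Things that resemble listed ones, but are neither listed nor needed, are in the scene too. Leave any brown or turquoise look-alike of the chip_long alone.

How it is judged:
By the outcome, as a careful person would: the job done as asked, in the order asked, and still so for the second after the job is handed in, with the robot touching nothing.
It also fails if it takes over 45 s, if anything falls off the work surface, if the arm or the gripper's body presses on something with over 40 N, if the wrist force passes 120 N, or if a joint passes its speed limit or range.

## Working session

There is one attempt and no reset: what is moved stays moved. The work goes in short steps, Python scripts to look and compute and a shell command to move; the robot and the scene stay as the last step left them, time stands still between calls to the robot, and variables do not carry over. Pictures are saved under pics/ and viewed, at most 10 in all, crops included, and the job is handed in when it is done.

```bash
mkdir -p pics
python3 - <<'E'
from plant import *
import cv2,json
import numpy as np
for n in("top","side"):
    s=snapshot(n); cv2.imwrite(f"pics/{n}0.png",s["frame"][:,:,::-1]); print(n,s["mtx"],s["D"],s["xyz"],s["orientation"])
st=get_state();print(st)
E
```

```text
top [[535.01441865   0.         319.09864946]
 [  0.         535.01441865 236.92161754]
 [  0.           0.           1.        ]] [-0.07823323  0.          0.          0.          0.        ] [ 0.45521993 -0.38751851  0.90247339] [ 0.7110612  -0.70183941  0.03505325 -0.02418034]
side [[591.08522129   0.         324.13396542]
 [  0.         591.08522129 243.17828504]
 [  0.           0.           1.        ]] [0.02486634 0.         0.         0.         0.        ] [ 0.40521496 -1.10219653  0.53724285] [ 0.87937308 -0.09888767  0.04440415 -0.46362968]
{'clock': 0.1, 'q': array([-1.16123927,  0.68988761, -0.19453434,  1.56623783,  0.15728485,
        0.90249105, -0.2151212 ]), 'qd': array([-0.00146089, -0.00297225, -0.00106792, -0.00440562, -0.00085814,
        0.00085153,  0.00086617]), 'joint_torque': array([-3.20514962e-03, -5.28498459e+01, -1.27127722e+00, -1.53834540e+01,
       -5.24759910e-02,  2.00581104e-03,  4.83889323e-05]), 'tool_pos': array([0.22918243, 0.58085612, 0.23799897]), 'eef_rot': array([ 1.86747387e-01,  9.82407627e-01, -8.10405590e-04, -1.03820225e-04]), 'contact_force': array([-0.11002775,  0.51246893,  0.2081702 ]), 'moment': array([-0.03870011,  0.02815232,  0.02010479]), 'finger_force': 0.0, 'opening': 0.9971225206054355}
```

View pics/top0.png

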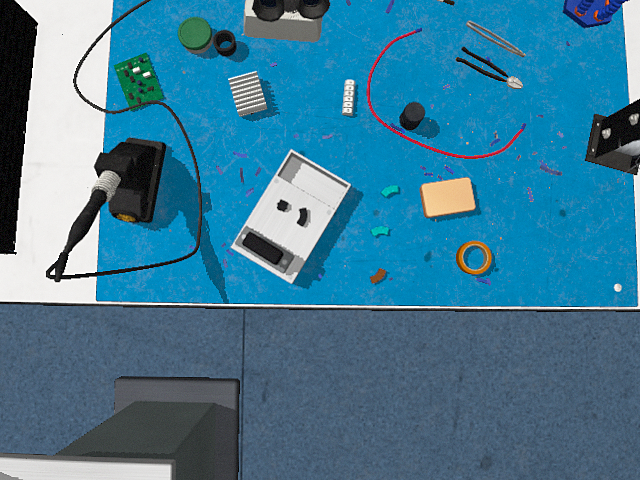

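View pics/side0.png

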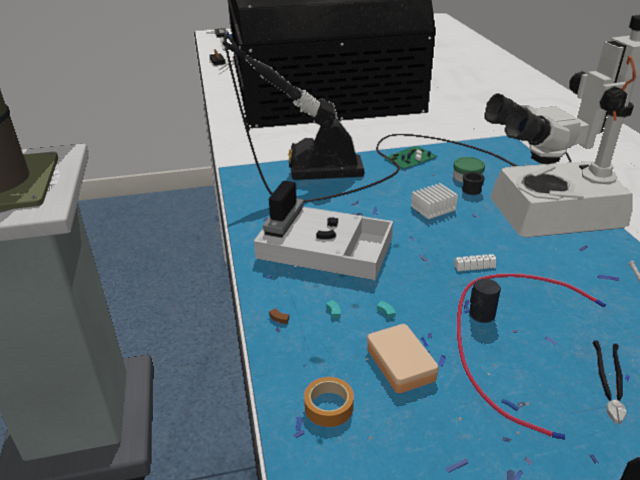

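The top view shows the plate with corners near (291,150), (351,185), (292,283) and (232,245), and the trough at the upper right end. The scraper handle is at (262,248) and the chips are at (283,205) and (303,216). The side view agrees: scraper at (283,205), chips at (332,221) and (326,234).

```bash
cat > h.py <<'E'
from plant import *
import cv2, numpy as np
from scipy.spatial.transform import Rotation as R
def ray(s,uv,z):
    n=cv2.undistortPoints(np.array(uv,float).reshape(-1,1,2),s["mtx"],np.array(s["D"])).reshape(-1,2)
    d=R.from_quat(s["orientation"]).apply(np.c_[n,np.ones(len(n))]); o=np.array(s["xyz"])
    return o+d*((z-o[2])/d[:,2])[:,None]
def proj(s,p):
    r=R.from_quat(s["orientation"]).inv()
    return cv2.projectPoints(np.array(p,float).reshape(-1,3),r.as_rotvec(),r.apply(-np.array(s["xyz"])),s["mtx"],np.array(s["D"]))[0].reshape(-1,2)
def blobs(s,box,lo=0,hi=70,amin=25):
    x0,y0,x1,y1=box; f=s["frame"][y0:y1,x0:x1]
    m=((f.max(2)<=hi)&(f.max(2)>=lo)).astype(np.uint8)
    out=[]
    for c in cv2.findContours(m,cv2.RETR_EXTERNAL,cv2.CHAIN_APPROX_NONE)[0]:
        if cv2.contourArea(c)>=amin: out.append(c.reshape(-1,2)+[x0,y0])
    return out
E
python3 - <<'E'
from h import *
s=snapshot("top"); f=s["frame"].astype(int)
m=((f.min(2)>95)&(f.max(2)-f.min(2)<45)).astype(np.uint8); m[:140]=0;m[295:]=0;m[:,:215]=0;m[:,365:]=0
c=max(cv2.findContours(m,cv2.RETR_EXTERNAL,cv2.CHAIN_APPROX_NONE)[0],key=cv2.contourArea)
w=ray(s,c.reshape(-1,2),.036)
r=cv2.minAreaRect(w[:,:2].astype(np.float32)*1000); print("plate",r, cv2.boxPoints(r))
for c in blobs(s,(235,150,350,285),hi=60):
    z=.094 if cv2.contourArea(c)>300 else .045
    w=ray(s,c,z)[:,:2]*1000; print(cv2.contourArea(c),c.mean(0),cv2.minAreaRect(w.astype(np.float32)))
img=s["frame"][140:300,215:365,::-1]; a=cv2.resize(img,None,fx=3.6,fy=3.6,interpolation=cv2.INTER_CUBIC)
cv2.imwrite("pics/c1.png",a)
E
```

```text
plate ((562.6434936523438, -353.9689025878906), (116.24859619140625, 190.7606964111328), 59.93960189819336) [[ 450.9768  -356.49814]
 [ 616.0798  -452.05258]
 [ 674.3102  -351.43967]
 [ 509.2072  -255.88522]]
584.0 [262.53333333 247.87777778] ((505.4430236816406, -314.3944396972656), (63.39460754394531, 23.220705032348633), 58.88946533203125)
87.0 [302.3   216.125] ((560.3171997070312, -372.6494140625), (12.339193344116211, 28.354080200195312), 78.00062561035156)
64.5 [281.96774194 205.22580645] ((578.0359497070312, -339.8283996582031), (14.560748100280762, 15.398601531982422), 76.66649627685547)
```

View pics/c1.png

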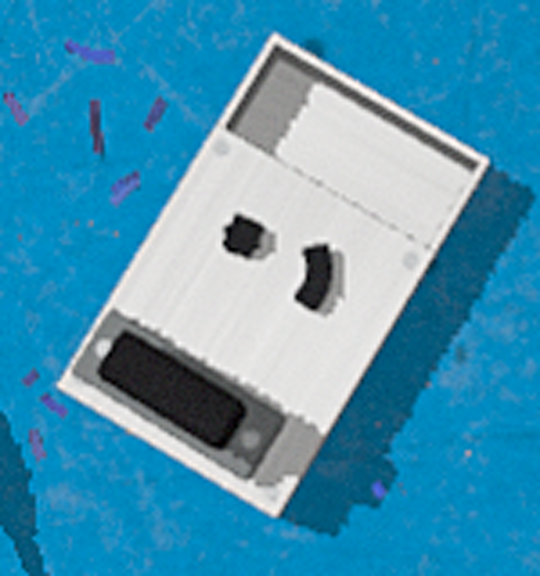

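The crop shows the handle nearly parallel to the plate end (about 1° off) and both chips lying free between scraper and trough. The plate measures 116 x 191 mm, which matches the given size. Next I check the height of obstacles on the way over.

```bash
python3 - <<'E'
from h import *
t=snapshot("top");s=snapshot("side")
def tri(a,b):
    o1,o2=np.array(t["xyz"]),np.array(s["xyz"]); d1=ray(t,[a],0)[0]-o1; d2=ray(s,[b],0)[0]-o2
    k=np.linalg.lstsq(np.c_[d1,-d2],o2-o1,rcond=None)[0]; p,q=o1+k[0]*d1,o2+k[1]*d2
    return ((p+q)/2).round(3),np.linalg.norm(p-q).round(3)
print("tip",tri((55,272),(228,38)),"spring",tri((105,183),(310,103)))
print("oven near-front base",ray(s,[(250,123)],0).round(3),"far",ray(s,[(430,105)],0).round(3))
o=np.array(s["xyz"]);p=ray(s,[(250,123)],0)[0]
for v in (8,-10,-40):
    d=ray(s,[(232,v)],0)[0]-o; k=(p[1]-o[1])/d[1]; print("oven top at front y", (o+k*d).round(3))
print("oven top edge top-view", [ray(t,[(15,253)],z).round(3) for z in (0,.2,.3)])
print("scope", [ray(t,[(245,38)],z).round(3) for z in (0,.06)])
# scraper grasp check in side view
P=np.array([562.6,-354.0]);u=np.array([.8655,-.5009]);v=np.array([-.5009,-.8655])
for c in blobs(s,(265,170,345,245),hi=60):print(c.mean(0),cv2.contourArea(c))
print(proj(s,[[.5054,-.3144,.094],[.5603,-.3726,.045],[.578,-.3398,.045]]))
E
python3 -m jog '[[[0,0,-0.06,0,0,0],[0,0,-0.06,0,0,0],[0,-0.02,-0.05,0,0,0],[0,-0.04,0,0,0,0],[-0.045,-0.002,0,0,0,0.087]]]'
python3 -c "
from plant import *;print(get_state()['q'])"
```

```text
tip (array([ 0.462, -0.077,  0.26 ]), np.float64(0.0)) spring (array([ 0.596, -0.086,  0.137]), np.float64(0.003))
oven near-front base [[0.506 0.177 0.   ]] far [[0.941 0.178 0.   ]]
oven top at front y [0.491 0.177 0.25 ]
oven top at front y [0.494 0.177 0.284]
oven top at front y [0.5   0.177 0.338]
oven top edge top-view [array([[0.496, 0.121, 0.   ]]), array([[0.487, 0.009, 0.2  ]]), array([[ 0.483, -0.048,  0.3  ]])]
scope [array([[ 0.882, -0.266,  0.   ]]), array([[ 0.854, -0.274,  0.06 ]])]
[325.52380952 234.5952381 ] 107.0
[332.27586207 221.72413793] 58.5
[302.48648649 212.01081081] 143.5
[279.67213115 198.31967213] 786.0
[317.76470588 173.82352941] 407.5
[[281.20461051 189.70900877]
 [324.93018808 232.22623934]
 [331.4557684  219.50605864]]
clock: 0.88
tool_pos: [0.244, 0.5065, 0.4097]
eef_rot: [0.226, 0.974, 0.0, -0.001]
contact_force: [1.3, 1.0, -0.5]
opening: 1.001
finger_force: 0.0
[-1.08322544  0.44060952 -0.1944864   1.48954932  0.08500449  1.21988401
 -0.17455158]
```

```bash
python3 -m jog '[[[-0.049,-0.002,0,0,0,0.087],[-0.049,-0.002,0,0,0,0.087],[-0.049,-0.002,0,0,0,0.087],[-0.049,-0.002,0,0,0,0.087],[-0.049,-0.002,0,0,0,0.087],[-0.049,-0.002,0,0,0,0.087],[-0.049,-0.002,0,0,0,0.087],[-0.049,-0.002,0,0,0,0.087],[-0.049,-0.002,0,0,0,0.087],[-0.049,-0.002,0,0,0,0.087],[-0.049,-0.002,0,0,0,0.087],[-0.049,-0.002,0,0,0,0.087]]]'
python3 -m jog '[[[-0.049,-0.002,0,0,0,0.087],[-0.049,-0.002,0,0,0,0.087],[-0.049,-0.002,0,0,0,0.087],[-0.049,-0.002,0,0,0,0.087],[-0.049,-0.002,0,0,0,0.087],[-0.049,-0.002,0,0,0,0.087],[-0.049,-0.002,0,0,0,0.087],[0,0,0,0,0,0]]]'
cat > go.py <<'E'
# python3 go.py x y z heading_of_tool_y(deg): shift (tool axes) and turn still to go
import sys
from h import *
st=get_state(); r=R.from_quat(st["eef_rot"]); x,y,z,h=map(float,sys.argv[1:])
a=np.radians(h); Y=np.array([np.cos(a),np.sin(a),0]); Z=np.array([0,0,-1.]); T=R.from_matrix(np.c_[np.cross(Y,Z),Y,Z])
print("shift",r.inv().apply(np.array([x,y,z])-st["tool_pos"]).round(4),"turn",(r.inv()*T).as_rotvec().round(4),"pos",st["tool_pos"].round(4),"F",st["contact_force"].round(1))
E
python3 go.py .5054 -.3144 .2 -31.1
```

```text
clock: 2.38
tool_pos: [0.5609, 0.0381, 0.4085]
eef_rot: [0.685, 0.728, 0.0, -0.0]
contact_force: [0.6, -0.0, 0.5]
opening: 1.0
finger_force: 0.0
clock: 3.38
tool_pos: [0.478, -0.2934, 0.409]
eef_rot: [0.873, 0.487, -0.001, 0.001]
contact_force: [0.2, 0.4, 0.0]
opening: 1.0
finger_force: 0.0
shift [-0.0029  0.0343  0.209 ] turn [ 0.0003  0.0028 -0.0111] pos [ 0.478  -0.2934  0.409 ] F [0.2 0.4 0. ]
```

```bash
python3 -m jog '[[[-0.003,0.034,0.04,0,0.003,-0.011],[0,0,0.055,0,0,0],[0,0,0.055,0,0,0],[0,0,0.055,0,0,0],[0,0,0.04,0,0,0],[0,0,0.04,0,0,0],[0,0,0.03,0,0,0],[0,0,0,0,0,0]]]'
python3 go.py .5054 -.3144 .062 -31.1
python3 - <<'E'
from h import *
t=snapshot("top")["frame"][120:320,190:400,::-1];s=snapshot("side")["frame"][60:300,190:442,::-1]
cv2.imwrite("pics/g1.png",np.hstack([cv2.resize(t,(400,381)),cv2.resize(s,(400,381))]))
E
```

```text
clock: 4.38
tool_pos: [0.5084, -0.3062, 0.0916]
eef_rot: [0.868, 0.496, 0.001, -0.003]
contact_force: [-0.0, 0.5, -0.4]
opening: 0.997
finger_force: 0.0
shift [-0.0087  0.0017  0.0296] turn [-0.005  -0.0043  0.0106] pos [ 0.5084 -0.3062  0.0916] F [-0.   0.5 -0.4]
```

View pics/g1.png

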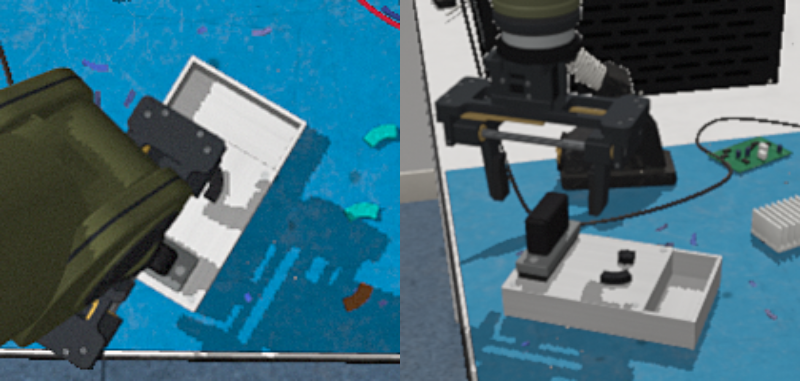

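The fingers straddle the handle along its thin axis with clear space on both sides. I'll correct by 9 mm, descend and close.

```bash
python3 -m jog '[[[-0.009,0.002,0,-0.005,-0.004,0.011],[0,0,0.015,0,0,0],[0,0,0.014,0,0,0],[0,0,0,0,0,0]]]'
python3 go.py .5054 -.3144 .062 -31.1
python3 -m jog '[[[0,0,0,0,0,0],[0,0,0,0,0,0],[0,0,0,0,0,0],[0,0,0,0,0,0],[0,0,0,0,0,0],[0,0,0,0,0,0],[0,0,0,0,0,0],[0,0,0,0,0,0]]]' 0.015 35
python3 go.py .5054 -.3144 .062 -31.1
```

```text
clock: 4.97
tool_pos: [0.5054, -0.3164, 0.0631]
eef_rot: [0.871, 0.491, 0.0, 0.001]
contact_force: [-0.6, 0.5, 0.5]
opening: 1.003
finger_force: 0.0
shift [ 0.0017 -0.001   0.0011] turn [ 0.0018  0.0005 -0.002 ] pos [ 0.5054 -0.3164  0.0631] F [-0.6  0.5  0.5]
clock: 5.98
tool_pos: [0.506, -0.3172, 0.0646]
eef_rot: [0.871, 0.491, 0.001, 0.002]
contact_force: [-0.2, 0.6, -0.1]
opening: 0.269
finger_force: 35.0
shift [ 0.0021 -0.0019  0.0026] turn [ 0.0043  0.0009 -0.0022] pos [ 0.506  -0.3172  0.0646] F [-0.2  0.6 -0.1]
```

```bash
python3 -m jog '[[[-0.002,0,0.001,0,0,-0.018],[-0.003,0.004,0.001,0,0,0],[0,0.008,0,0,0,0],[0,0.008,0,0,0,0],[0,0.008,0,0,0,0],[0,0.008,0,0,0,0],[0,0.008,0,0,0,0],[0,0,0,0,0,0]]]'
python3 go.py .5938 -.3720 .063 -30.06
```

```text
clock: 6.98
tool_pos: [0.5401, -0.3431, 0.0646]
eef_rot: [0.867, 0.499, 0.0, 0.001]
contact_force: [-6.7, 4.4, 16.2]
opening: 0.267
finger_force: 35.0
shift [0.002  0.0609 0.0016] turn [ 0.0014  0.0005 -0.0024] pos [ 0.5401 -0.3431  0.0646] F [-6.7  4.4 16.2]
```

```bash
python3 -m jog '[[[0.001,0.008,0,0,0,-0.002],[0.001,0.008,0,0,0,0],[0,0.008,0,0,0,0],[0,0.008,0,0,0,0],[0,0.007,0,0,0,0],[0,0.007,0,0,0,0],[0,0.007,0,0,0,0],[0,0.007,0,0,0,0],[0,0,0,0,0,0]]]'
python3 go.py .5938 -.3720 .063 -30.06
python3 - <<'E'
from h import *
t=snapshot("top")["frame"][120:320,190:400,::-1];s=snapshot("side")["frame"][150:300,230:410,::-1]
cv2.imwrite("pics/g2.png",np.hstack([cv2.resize(t,(300,286)),cv2.resize(s,(343,286))]))
E
```

```text
clock: 8.1
tool_pos: [0.5939, -0.3724, 0.0646]
eef_rot: [0.866, 0.499, 0.0, 0.002]
contact_force: [-4.3, 2.4, 10.4]
opening: 0.269
finger_force: 35.0
shift [ 0.0003 -0.0003  0.0016] turn [ 0.0036  0.0014 -0.0004] pos [ 0.5939 -0.3724  0.0646] F [-4.3  2.4 10.4]
```

View pics/g2.png

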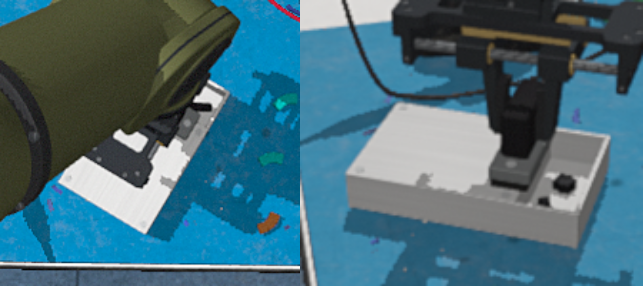

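The side view shows the scraper at the trough lip, with one chip in the trough at (563,184) and part of the other at (545,201). I'll pull the scraper back onto the deck and set it down.

```bash
python3 -m jog '[[[0,-0.008,0,0,0,0],[0,-0.01,0,0,0,0],[0,-0.01,0,0,0,0],[0,-0.01,0,0,0,0],[0,-0.01,0,0,0,0],[0,-0.01,0,0,0,0],[0,-0.008,0,0,0,0],[0,0,0,0,0,0]]]'
python3 - <<'E'
from h import *
s=snapshot("side")["frame"][170:290,240:400,::-1]
cv2.imwrite("pics/g3.png",cv2.resize(s,(640,480),interpolation=cv2.INTER_CUBIC))
E
```

```text
clock: 9.2
tool_pos: [0.5393, -0.3403, 0.0646]
eef_rot: [0.866, 0.499, 0.002, 0.005]
contact_force: [1.7, -1.6, 8.8]
opening: 0.271
finger_force: 35.0
```

View pics/g3.png

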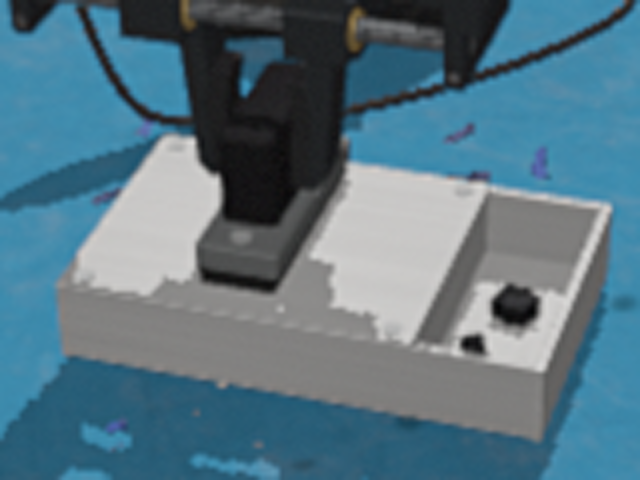

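Both chips lie in the trough, at (515,305) and (473,343), and the visible deck is clear. I'll release, retreat and check.

```bash
python3 -m jog '[[[0,0,-0.001,0,0,0],[0,0,0,0,0,0],[0,0,0,0,0,0],[0,0,0,0,0,0],[0,0,0,0,0,0],[0,0,0,0,0,0]]]' 0.07
python3 go.py .5393 -.3403 .25 -30.06
python3 -m jog '[[[0,0,-0.015,0,0,0],[0,0,-0.03,0,0,0],[0,0,-0.05,0,0,0],[0,0,-0.06,0,0,0],[0,0,-0.06,0,0,0],[0,-0.04,-0.04,0,0,0],[0,-0.05,-0.03,0,0,0],[0,-0.05,0,0,0,0],[0,0,0,0,0,0]]]'
python3 - <<'E'
from h import *
T=snapshot("top");S=snapshot("side")
P=np.array([.5626,-.354]);u=np.array([.8655,-.5009]);v=np.array([-.5009,-.8655])
for c in blobs(T,(235,150,350,285),hi=60):
    for z in(.0105,.094):
        w=ray(T,[c.mean(0)],z)[0,:2]-P; print(cv2.contourArea(c),c.mean(0).round(1),"z",z,"plate xy mm",(w@v*1000).round(1),(w@u*1000).round(1))
t=T["frame"][120:320,190:400,::-1];s=S["frame"][150:300,230:410,::-1]
cv2.imwrite("pics/g4.png",np.hstack([cv2.resize(t,(380,362)),cv2.resize(s,(420,362))]))
E
```

```text
clock: 10.0
tool_pos: [0.5375, -0.339, 0.0638]
eef_rot: [0.866, 0.499, 0.001, 0.002]
contact_force: [0.1, -0.0, -1.3]
opening: 0.796
finger_force: 0.0
shift [-0.0004  0.0031 -0.1862] turn [ 0.0048  0.001  -0.0004] pos [ 0.5375 -0.339   0.0638] F [ 0.1 -0.  -1.3]
clock: 11.12
tool_pos: [0.4112, -0.2661, 0.3492]
eef_rot: [0.867, 0.499, 0.001, 0.001]
contact_force: [0.4, -0.3, 0.4]
opening: 0.792
finger_force: 0.0
139.0 [244.3 266.7] z 0.0105 plate xy mm -24.7 -111.1
139.0 [244.3 266.7] z 0.094 plate xy mm -14.7 -107.8
610.5 [278.9 225.4] z 0.0105 plate xy mm -11.0 -22.4
610.5 [278.9 225.4] z 0.094 plate xy mm -2.2 -27.4
71.5 [328.7 194.6] z 0.0105 plate xy mm 34.0 65.3
71.5 [328.7 194.6] z 0.094 plate xy mm 38.5 52.1
58.0 [305.2 178.9] z 0.0105 plate xy mm -13.8 67.9
58.0 [305.2 178.9] z 0.094 plate xy mm -4.8 54.4
```

View pics/g4.png

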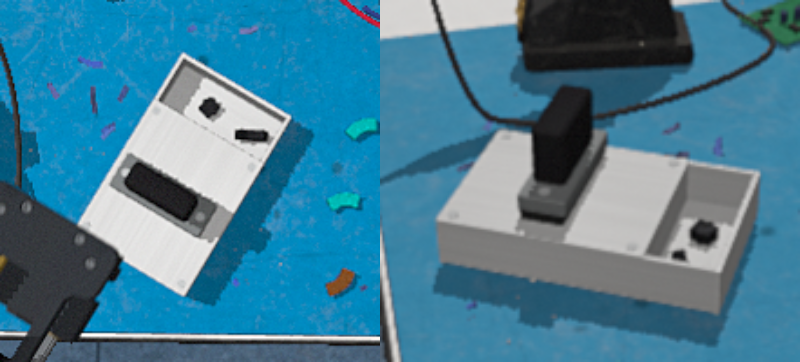

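Both chips are in the trough, at plate y of about 65 and 68 mm. The scraper stands upright on the deck at y of about -27 mm, and the gripper is clear of it.

```bash
python3 -c "
from plant import *
print(finish_job())"
```

```text
the job is handed in; nothing more can be done
None
```

Job handed in at about 11 s of the 45 s allowed: both dark chips are in the catch trough, and the scraper stands upright on the deck, about 55 mm clear of the trough, with the gripper away from everything.

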